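Load the polishing tumbler and lock its lid

ROBOT

A 6-joint arm with a two-finger parallel gripper is mounted at the origin on the work surface. World frame = base frame: x ahead of the robot, y to its left, z up, the work surface at z = 0. Lengths are in m, angles in rad, forces in N, time in s.
With the tool pointing down it reaches from about 0.3 to 0.775 m from the base axis. Payload 14.6 kg.
Tool frame: the origin (TCP) lies at the very end of the fingers, on their centre line; the grasp point (between the pads) lies 19 mm behind it (robot.tcp_to_grasp is the distance from the TCP to the grasp point, in m); z points along the fingers, y is the line along which they close (so a half turn about z gives the same grasp; the last joint's range is limited). The gripper opens to 94 mm and grips with 3 to 60 N. Pads are 16 mm wide; open, the fingers measure 119 mm over their backs; the gripper's body (75 mm by 177 mm) begins 78 mm behind the grasp point.
Start: joints at [1.157, 0.3, 1.521, -0, 1.321, -0.067], TCP at [0.187, 0.517, 0.205] pointing down, gripper open.
Joint ranges: [-3.03, 3.03], [-0.79, 2.21], [0.23, 2.52], [-1.04, 4.18], [0, 3.07], [-2.55, 2.55]. Speed limits (rad/s): [2.22, 2.22, 2.57, 3.14, 3.14, 3.14].

INTERFACE

Orientations are given as a rotation vector (axis times angle).
In Python, from bench import robot gives the robot as it stands.
- The arm moves only by the tool jog_arm, never from a script. Its argument "plan" is a list of rows, each a list of 7 numbers: the turn, a rotation vector about the tool's x, y, z in rad, then the shift along the tool's x, y, z in mm, then the opening, from 0 (shut) to 1 (fully open). In form: [[ax, ay, az, x, y, z, gripper], ...]. A call has 1 to 5 rows; each row is the pose to reach, as a shift and turn from the pose commanded when the call began, along the tool's axes at that moment; what a row does not reach only later rows make up. A row lasts 1/10 s, in which the tool goes at most 50 mm and 8.59 degrees, less where a joint would pass 70% of its speed; a pose out of reach is approached as far as the arm can. A call with a gripper value outside its range is refused whole. The fingers move at their own pace and stop on an object; "grip_force" is the grip in N (left out, the last holds). Time passes only in rows, so rows that repeat a pose let the fingers close. It gives the time, the measured TCP pose, the force, the opening and the grip force at its end, in the units of the state.
- robot.read_state(): the state, without advancing time (a new reading comes with each control period).
- robot.camera(name): name is "scene" or "side" or "wrist"; returns a dict with "pixels" (384x512x3 uint8, red, green, blue), "vertical_fov" (degrees; the focal length in pixels is half the picture's height over the tangent of half this angle, whatever the lens; pixels are square), "cx", "cy" (the principal point, pixels), "dist_coeffs" ([k1, k2, p1, p2, k3] as OpenCV has them; the pictures are not rectified), "extrinsics" (4x4, takes a point from camera to world coordinates). Camera axes: x right, y down, z forward; pixel columns grow to the right and rows downward; lengths in m; the calibration is good to about 2 mm. A picture is of the moment at which its call begins. There is no depth.
- robot.hand_in(): hands the job in; it is judged then, once.
Trained networks look in the newest picture that a camera, given by its name, has taken for a name from the list of things; names that differ only in an ending like _2 or _b are one class to them, and where a whole thing is asked for, a point or a joint stands for the part that bears it (a point fixed in the world has none). Each returns a list of dicts, best first, with "confidence" (0 to 1); they miss things now and then, are a little off and sometimes report something else, mostly with a low value. They report only what shows in the picture. A call takes as long as a camera call. They do not tell look-alikes from the thing itself.
- robot.boxes_of(camera, label): "uv" ([column, row] in pixels, amid what is visible of it).
The state is a dict: "time": time; "q": joint angles; "qd": joint speeds; "tau": joint torques, N m; "eef_pos": TCP position; "orientation": TCP orientation; "ft_force": force on the tool from outside, world axes, zero at the start; "torque": the same for the moment, N m; "finger_gap": opening from 0.0 (shut) to 1.0 (fully open); "grasp_force": force on a finger pad.
Only numpy, scipy, OpenCV 4.12 (cv2) and the standard library are available. Lean on these libraries where they do the work, as an engineer would, in place of code of your own. Each camera call takes 0.05 s, during which the arm holds its last target. There are 200 camera calls.

TASK

Tip all eight ceramic polishing balls from the copper cup into the tumbler's barrel and stand the empty cup upright on the bench again. Then close the barrel: put the lid on with its lugs between the yellow brackets, press it down and twist it clockwise until it locks against the stops. Leave the oil can, hammer and brush where they are.

Things in the scene. Friction and masses are not known exactly. Their poses are not given: they have to be found in the camera images.
- barrel: Green polishing tumbler bolted to the bench: base 150 x 150 x 24 mm, round barrel, on top a dark flat flange 140 mm across, its top face 110 mm above the bench. Bore 82 mm wide, floor 32 mm above the bench. Origin on the barrel's axis at bench level, z up. Two yellow brackets stand on the flange on its +x and -x axes, tops at 133.5 mm, reaching inward to 52 mm from the axis.
- mouth (a point): Centre of the barrel's 82 mm mouth, level with the flange's top face, axes as the barrel's. Lugs can come down anywhere between the brackets: lug centres 0.75 to 2.4 rad anticlockwise (from above) of the barrel's +x axis, and the same half a turn on; 1.2 is good. A black motor box, 110 mm wide and 50 mm high, juts from the base on the +x side, to 115 mm from the axis.
- bracket (a point): On the +x bracket (the other is the same half a turn on), mid recess, at the roof's underside 125.5 mm above the bench, 58 mm from the axis. The recess is centred on the x axis, with 3 to 4 degrees of play for a lug. Clockwise of it is the closed end stop; anticlockwise, at 0.27 to 0.51 rad, a tooth hangs 3 mm lower (underside 122.5 mm).
- gasket (a joint): How far the black sprung gasket ring round the mouth (100 mm outside, 84 inside) is pressed down, m: 0 = free, standing 6 mm above the flange; 0.006 = flush. It starts to give at about 5 N and is flush at about 10 N; beyond that it is solid.
- lid: Round lid, 0.25 kg. Origin: centre of its underside, z up. Rubber plug 72 mm across, 0 to 8 mm up; aluminium disc 100 mm across, 8 to 18 mm; two red lugs on its +x and -x edge, 20 mm wide, as thick as the disc, reaching 61 mm from the axis. Half a turn looks the same. The plug enters the mouth; the disc rests on the gasket, lug tops then 126 mm above the bench.
- lid_grip (a point): Centre of the lid's black bar grip, 40 mm above the lid's underside. Bar 46 mm long along the lid's x, 14 mm wide, from 18 to 54 mm up. To lock: press down 5 to 6 mm until solid, and keep pressed while turning clockwise (from above) past the teeth to the stops; let go and the gasket lifts the lugs into the recesses: lid x along barrel x, underside 107.5 mm above the bench.
- cup: Copper cup, open on top, 85 mm high, 54 mm across at the foot and 72 mm at the rim, wall 3 mm, empty about 0.15 kg. Origin: centre of its foot, z up. Starts upright with the eight balls inside; they roll out once it is tipped past level (115 degrees empties it).
- cup_handle (a point): On the axis of the cup's handle, 100 mm from the cup's axis, 55 mm above the foot. The handle is a round wooden bar 18 mm thick, level, along the cup's -x direction, ending 134 mm from the cup's axis.
- oil: Blue closed can, 56 mm across, 130 mm high, a bystander. Origin at the centre of its foot.
- hammer: Hammer 260 mm long lying on the bench, a bystander.
- brush: Brush 200 mm long lying on the bench, a bystander.
- ball0: White ceramic polishing ball, 18 mm, 12 g, starting in the cup. Origin at its centre.
- ball1: White ceramic polishing ball, 18 mm, 12 g, starting in the cup. Origin at its centre.
- ball2: White ceramic polishing ball, 18 mm, 12 g, starting in the cup. Origin at its centre.
- ball3: White ceramic polishing ball, 18 mm, 12 g, starting in the cup. Origin at its centre.
- ball4: White ceramic polishing ball, 18 mm, 12 g, starting in the cup. Origin at its centre.
- ball5: White ceramic polishing ball, 18 mm, 12 g, starting in the cup. Origin at its centre.
- ball6: White ceramic polishing ball, 18 mm, 12 g, starting in the cup. Origin at its centre.
- ball7: White ceramic polishing ball, 18 mm, 12 g, starting in the cup. Origin at its centre.
There are look-alikes about, which are no part of the job. Several things look just like the cup: the one meant starts farthest from the robot's base. Of the things that look like the lid, the larger one is meant.

How it is judged:
On the way, in this order (a step that is already met when the one before it is completed fails the run):
1. all eight balls are in the barrel (horizontal distance between each of ball0, ball1, ball2, ball3, ball4, ball5, ball6, ball7 and mouth below 0.043 m and z of each of ball0, ball1, ball2, ball3, ball4, ball5, ball6, ball7 in the frame of barrel below 0.105 m), for 0.2 s.
2. the lid is locked under the brackets, with the balls inside (all of step 1 and angle between the x axis of lid and the x axis of barrel, either way round below 0.16 rad and horizontal distance between lid and mouth below 0.007 m and z of lid in the frame of barrel below 0.11 m and angle between lid's own z axis and vertical below 0.08 rad), for 0.2 s.
At the end, for the whole second after the job is handed in: All eight balls lie in the barrel, below 105 mm; the lid is locked: x axis within 0.16 rad of the barrel's, centred within 7 mm, underside below 110 mm, level within 0.08 rad; the cup stands still on the bench, upright within 0.08 rad (all of step 2 and angle between cup's own z axis and vertical below 0.08 rad and height (world z) of cup below 0.006 m and linear speed of cup below 0.02 m/s); the robot touches nothing.
It fails at once if the oil can is moved by more than 30 mm (distance of oil from where it was at the start of the episode above 0.03 m).
It fails at once if the hammer is moved by more than 30 mm (distance of hammer from where it was at the start of the episode above 0.03 m).
It fails at once if the brush is moved by more than 30 mm (distance of brush from where it was at the start of the episode above 0.03 m).
It also fails if it takes over 72 s, if anything falls off the work surface, if the arm or the gripper's body presses on something with over 40 N, if the wrist force passes 120 N, or if a joint passes its speed limit or range.

## Working session

There is one attempt and no reset: what is moved stays moved. The work goes in short steps, Python scripts to look and compute and a tool call to move; the robot and the scene stay as the last step left them, time stands still between calls to the robot, and variables do not carry over. Pictures are saved under pics/ and viewed, at most 10 in all, crops included, and the job is handed in when it is done.

Besides the shell and the picture viewer there is one more tool, called after "Call:" as name(argument=value, ...), one argument or row to a line, values as JSON. jog_arm: Moves the arm, as the interface text tells. Its arguments: {"type":"object","properties":{"plan":{"type":"array","items":{"type":"array","items":{"type":"number"}}},"grip_force":{"type":"number"}},"required":["plan"]}

```bash
ls; mkdir -p pics; cat > h.py <<'E'
import numpy as np, cv2
from bench import robot
from scipy.spatial.transform import Rotation as R
def K(c):
    f=192/np.tan(np.radians(c["vertical_fov"])/2)
    return np.array([[f,0,c["cx"]],[0,f,c["cy"]],[0,0,1]]),np.array(c["dist_coeffs"],float)
def ray(c,uv,z):
    k,d=K(c);p=cv2.undistortPoints(np.array([[uv]],float),k,d)[0,0]
    T=np.array(c["extrinsics"]);v=T[:3,:3]@[p[0],p[1],1];o=T[:3,3]
    return o+v*(z-o[2])/v[2]
def proj(c,P):
    k,d=K(c);T=np.linalg.inv(np.array(c["extrinsics"]))
    return cv2.projectPoints(np.atleast_2d(np.array(P,float)),cv2.Rodrigues(T[:3,:3])[0],T[:3,3],k,d)[0][:,0]
def save(c,n,crop=None,s=1):
    im=c["pixels"][:,:,::-1]
    if crop: im=im[crop[1]:crop[3],crop[0]:crop[2]]
    cv2.imwrite("pics/"+n,cv2.resize(im,None,fx=s,fy=s,interpolation=cv2.INTER_CUBIC))
E
python3 - <<'E'
from h import *
cs={}
for n in ["scene","side"]:
    c=cs[n]=robot.camera(n)
    print(n,np.round(c["extrinsics"],3).tolist())
    for l,z in [("barrel",.11),("mouth",.11),("bracket",.12),("lid",.015),("lid_grip",.04),("cup",.05),("cup_handle",.055),("oil",.065),("hammer",.01),("brush",.01),("ball0",.03)]:
        for b in robot.boxes_of(n,l)[:6]:
            if b["confidence"]>.2: print(l,np.round(b["uv"]),round(b["confidence"],2),np.round(ray(c,b["uv"],z)[:2],3))
a=np.hstack([cs[n]["pixels"] for n in cs])
cv2.imwrite("pics/a.png",cv2.resize(cs["scene"]["pixels"][:,:,::-1],(800,600)))
cv2.imwrite("pics/b.png",cv2.resize(cs["side"]["pixels"][:,:,::-1],(800,600)))
s=robot.read_state();print(s["eef_pos"],s["orientation"],s["time"])
E
```

```text
pics
scene [[0.368, 0.617, -0.696, 1.264], [0.93, -0.261, 0.26, -0.287], [-0.021, -0.743, -0.669, 0.815], [0.0, 0.0, 0.0, 1.0]]
barrel [270. 220.] 0.87 [ 0.644 -0.005]
bracket [264. 216.] 0.69 [ 0.634 -0.018]
lid [184. 247.] 0.63 [ 0.562 -0.241]
lid [165. 298.] 0.61 [ 0.712 -0.325]
lid_grip [169. 298.] 0.87 [ 0.73  -0.316]
lid_grip [271. 221.] 0.65 [0.587 0.022]
lid_grip [180. 249.] 0.56 [ 0.587 -0.252]
cup [338. 189.] 0.94 [0.548 0.277]
cup [304. 146.] 0.67 [0.286 0.292]
cup [266. 166.] 0.62 [0.345 0.11 ]
cup_handle [338. 189.] 0.91 [0.553 0.272]
cup_handle [264. 167.] 0.82 [0.353 0.101]
cup_handle [304. 142.] 0.62 [0.273 0.297]
oil [292. 255.] 0.78 [0.744 0.015]
hammer [361. 241.] 0.84 [0.737 0.244]
hammer [181. 250.] 0.72 [ 0.567 -0.252]
brush [207. 287.] 0.82 [ 0.717 -0.216]
side [[-0.905, -0.308, 0.294, 0.239], [-0.425, 0.663, -0.616, 0.663], [-0.005, -0.683, -0.731, 0.871], [0.0, 0.0, 0.0, 1.0]]
barrel [233. 207.] 0.59 [0.557 0.072]
mouth [236. 206.] 0.56 [0.554 0.067]
bracket [233. 208.] 0.76 [0.552 0.083]
lid [248. 121.] 0.9 [ 0.705 -0.315]
lid [284. 151.] 0.87 [ 0.563 -0.238]
lid_grip [252. 123.] 0.8 [ 0.679 -0.283]
lid_grip [283. 149.] 0.65 [ 0.558 -0.219]
lid_grip [194. 298.] 0.4 [0.549 0.267]
cup [317. 353.] 0.67 [0.289 0.276]
cup [193. 299.] 0.57 [0.546 0.273]
cup [306. 260.] 0.57 [0.38  0.092]
cup_handle [191. 301.] 0.73 [0.546 0.283]
cup_handle [308. 257.] 0.64 [0.377 0.089]
cup_handle [316. 353.] 0.63 [0.29  0.279]
cup_handle [233. 204.] 0.46 [0.585 0.022]
oil [170. 170.] 0.65 [ 0.769 -0.005]
hammer [135. 273.] 0.78 [0.706 0.254]
brush [231. 138.] 0.87 [ 0.72  -0.234]
ball0 [190. 295.] 0.61 [0.565 0.259]
[0.18692563 0.51725909 0.20545225] [5.41982488e-01 3.09448440e+00 6.13588171e-05] 1.2
```

View pics/a.png

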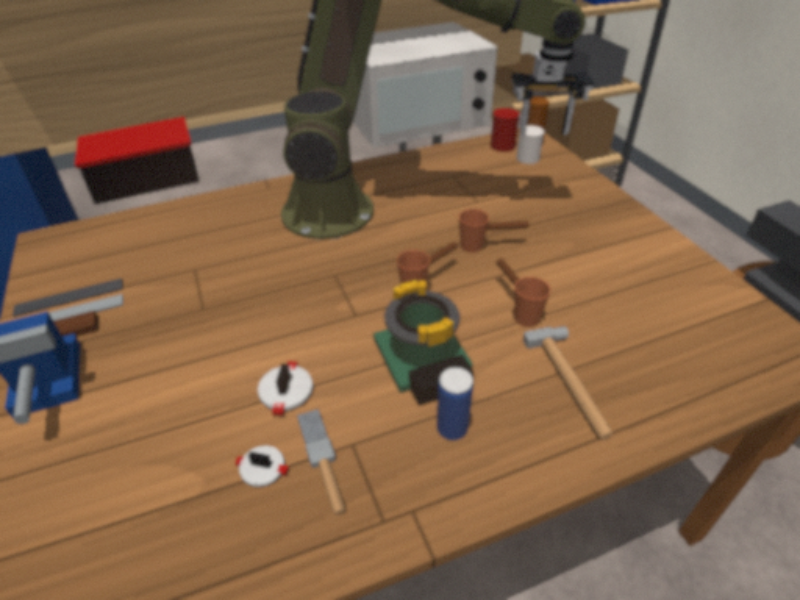

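View pics/b.png

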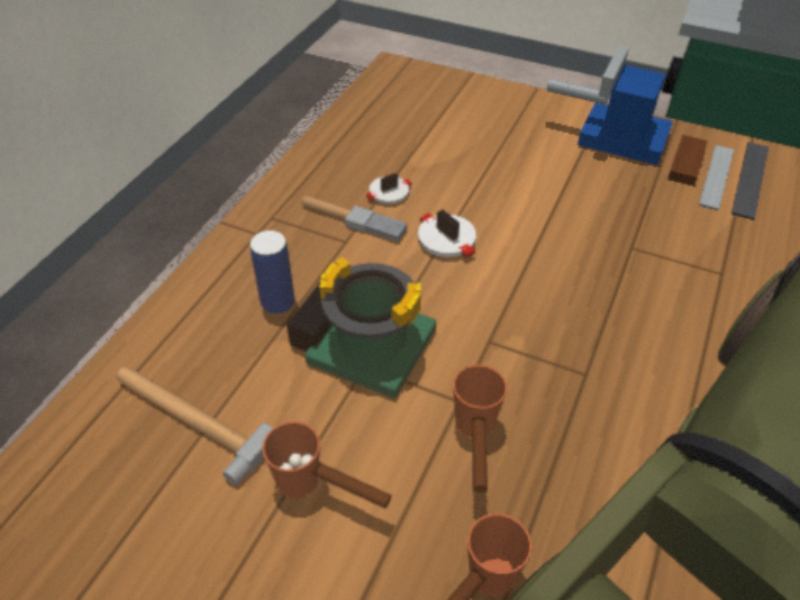

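Cups (800x600 side view): (292,455) with balls, (480,400), (498,550). The one at (292,455) is about 0.61 m from the base, the farthest, and has the balls, so it's the one meant. Lids: (447,235) is larger than (389,190), so I take the first. Confirming in an enlarged crop and measuring.

```bash
python3 - <<'E'
from h import *
cs={n:robot.camera(n) for n in ["scene","side"]}
def blobs(c,lo,hi,mn=6):
    hsv=cv2.cvtColor(c["pixels"],cv2.COLOR_RGB2HSV)
    m=cv2.inRange(hsv,np.array(lo),np.array(hi))
    n,_,st,ce=cv2.connectedComponentsWithStats(m)
    return [(np.round(ce[i],1).tolist(),int(st[i,4])) for i in range(1,n) if st[i,4]>=mn]
for n,c in cs.items():
    print(n,"yellow",[(u,a,np.round(ray(c,u,.124)[:2],3).tolist()) for u,a in blobs(c,(20,180,120),(32,255,255))])
    print("red",[(u,a,np.round(ray(c,u,.013)[:2],3).tolist()) for u,a in blobs(c,(0,180,110),(4,255,255)) if u[1]<340 and u[1]>100])
s=cs["side"]["pixels"];k=cs["scene"]["pixels"]
A=cv2.resize(s[255:345,160:280],(400,300),interpolation=2)
B=cv2.resize(s[100:190,220:340],(400,300),interpolation=2)
C=cv2.resize(k[150:240,300:420],(400,300),interpolation=2)
D=cv2.resize(s[150:255,170:310],(400,300),interpolation=2)
cv2.imwrite("pics/c.png",np.vstack([np.hstack([A,B]),np.hstack([C,D])])[:,:,::-1])
E
```

```text
scene yellow [([262.2, 183.7], 129, [0.51, 0.028]), ([278.5, 211.6], 219, [0.636, 0.023])]
red [([177.5, 263.0], 18, [0.611, -0.271]), ([181.5, 300.1], 17, [0.731, -0.288])]
side yellow [([212.2, 175.2], 205, [0.636, 0.018]), ([260.8, 191.8], 208, [0.517, 0.019])]
red [([236.4, 125.3], 7, [0.729, -0.286]), ([272.0, 138.3], 10, [0.614, -0.276]), ([299.5, 159.9], 30, [0.513, -0.226])]
```

View pics/c.png

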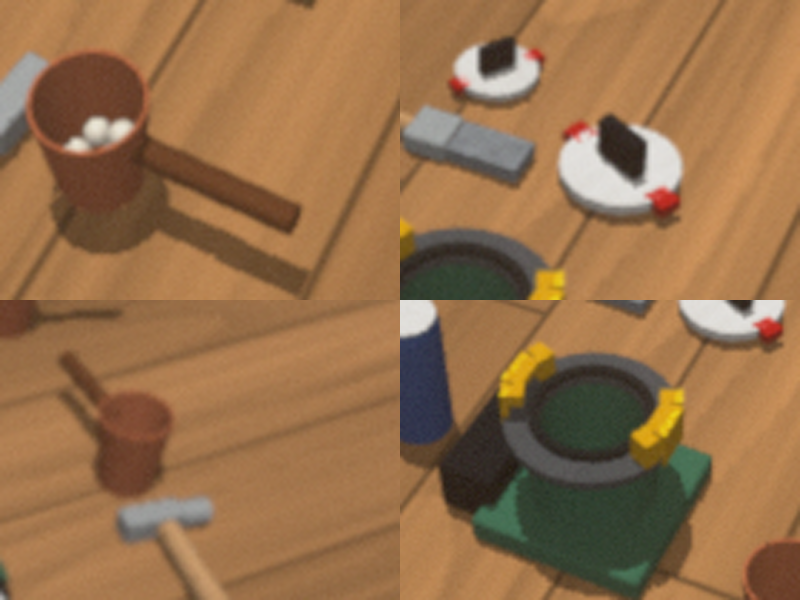

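Top-left crop shows the ball-filled cup: rim centre at side px (186,286), handle end (248,320). In the scene view the rim is at (340,184.5) and the handle end at (320,167). Top-right confirms the larger lid. Bottom-right shows the motor box on the side of the oil can, so barrel +x ≈ world +x. Next I compute the cup pose and the move to above its handle.

```bash
cat >> h.py <<'E'
def pose(s=None):
    s=s or robot.read_state(); return np.array(s["eef_pos"]),R.from_rotvec(s["orientation"])
def delta(p1,r1,p0=None,r0=None):
    """turn & shift (mm) in current tool axes to reach (p1,r1)"""
    if p0 is None: p0,r0=pose()
    return np.round((r0.inv()*r1).as_rotvec(),3).tolist(), np.round(r0.inv().apply(np.array(p1)-p0)*1000,1).tolist()
def frame(x,z):
    z=np.array(z,float)/np.linalg.norm(z);x=np.array(x,float);x-=z*(x@z);x/=np.linalg.norm(x)
    return R.from_matrix(np.array([x,np.cross(z,x),z]).T)
E
python3 - <<'E'
from h import *
cs={n:robot.camera(n) for n in ["scene","side"]}
print("rim",ray(cs["side"],(186.4,285.6),.085)[:2],ray(cs["scene"],(340.2,184.5),.085)[:2])
print("end",ray(cs["side"],(247.9,320.1),.055)[:2],ray(cs["scene"],(320.4,167.4),.055)[:2])
p,r=pose();print(p,r.as_matrix().round(3).tolist(),robot.read_state()["time"])
E
```

```text
rim [0.55995312 0.27053661] [0.56570442 0.26821913]
end [0.428977   0.27189506] [0.4324448  0.27706661]
[0.18694345 0.51724982 0.20541962] [[-0.94, 0.34, 0.0], [0.34, 0.94, -0.0], [-0.0, -0.0, -1.0]] 1.4
```

```bash
python3 - <<'E'
from h import *
print(delta((.467,.273,.17),frame((-1,.04,0),(0,0,-1))))
E
```

```text
([-0.0, 0.0, -0.307], [-346.4, -134.5, 35.4])
```

Call:
jog_arm(
  plan=[
    [0,0,-0.1,-46,-18,5,0.7],
    [0,0,-0.2,-92,-36,10,0.7],
    [0,0,-0.3,-138,-54,15,0.7],
    [0,0,-0.307,-184,-72,20,0.7],
    [0,0,-0.307,-230,-90,25,0.7],
  ],
)

```text
time: 1.9
eef_pos: [0.3739, 0.3529, 0.1805]
orientation: [0.061, 3.141, 0.001]
ft_force: [-0.0, 0.8, 0.0]
finger_gap: 0.701
grasp_force: 0.0
```

Call:
jog_arm(
  plan=[
    [0,0,0,-46,-3,3,0.7],
    [0,0,0,-92,-6,6,0.7],
    [0,0,0,-124,-8,10,0.7],
    [0.15,0,0,-124,-8,10,0.7],
    [0.15,0,0,-124,-8,10,0.7],
  ],
)

```text
time: 2.4
eef_pos: [0.4965, 0.3422, 0.1693]
orientation: [-0.062, -3.128, 0.242]
ft_force: [-0.8, -0.5, -0.6]
finger_gap: 0.701
grasp_force: 0.0
```

```bash
python3 - <<'E'
from h import *
s=robot.read_state();p,r=pose(s);print(p.round(4),np.round(s["q"],3),r.as_matrix().round(3).tolist(),s["finger_gap"],s["ft_force"])
c=robot.camera("wrist");save(c,"w1.png",s=1.5)
for P in [(.562,.27,.085),(.43,.275,.055)]: print(proj(c,P))
for l in ["cup","cup_handle","hammer"]: print(l,[(np.round(b["uv"]),round(b["confidence"],2)) for b in robot.boxes_of("wrist",l)])
E
```

```text
[0.4965 0.3422 0.1693] [ 0.598  0.508  1.324 -0.125  1.404 -0.907] [[-0.999, 0.039, -0.007], [0.039, 0.987, -0.154], [0.001, -0.154, -0.988]] 0.7007621128599113 [-0.80748854 -0.46041948 -0.56114143]
[[203.76767846 257.10565397]]
[[207.58663565 127.18144863]]
cup [(array([232.,   6.]), 0.89), (array([60., 86.]), 0.59), (array([215., 216.]), 0.58)]
cup_handle [(array([214., 216.]), 0.97), (array([234.,   8.]), 0.71)]
hammer [(array([220., 322.]), 0.55)]
```

View pics/w1.png

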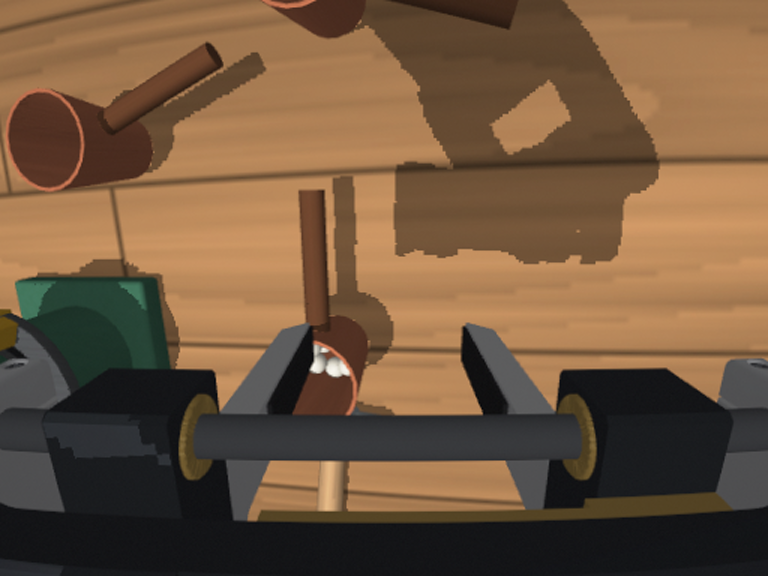

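Wrist view: the handle's end appears at (312,190)/1.5 = (208,127), which matches the projected end, so the cup pose is good. Next is the tilted approach to the handle.

```bash
python3 - <<'E'
from h import *
z=np.array([0,-np.sin(.4),-np.cos(.4)]);g=np.array([.467,.2735,.055])
r=frame((-1,.04,0),z)
a=g-.06*z;b=g+.019*z
print(delta(a,r)); print(delta(b,r,a,r))
E
```

```text
([0.252, -0.015, -0.001], [27.1, -36.3, 66.5])
([0.0, 0.0, 0.0], [-0.0, -0.0, 79.0])
```

Call:
jog_arm(
  plan=[
    [0.13,-0.008,0,14,-18,33,0.7],
    [0.252,-0.015,0,27,-36,66,0.7],
    [0.252,-0.015,0,27,-36,66,0.7],
  ],
)

```text
time: 2.9
eef_pos: [0.4646, 0.2957, 0.107]
orientation: [0.055, 3.075, -0.635]
ft_force: [-0.5, 0.7, 0.9]
finger_gap: 0.701
grasp_force: 0.0
```

```bash
python3 - <<'E'
from h import *
z=np.array([0,-np.sin(.4),-np.cos(.4)]);g=np.array([.467,.2735,.055])
r=frame((-1,.04,0),z);print(delta(g+.019*z,r))
E
```

```text
([-0.008, -0.006, 0.002], [-2.9, 0.4, 75.6])
```

Call:
jog_arm(
  plan=[
    [0,0,0,-2,0,38,0.7],
    [-0.008,-0.006,0,-3,0,75,0.7],
    [-0.008,-0.006,0,-3,0,75,0.7],
    [-0.008,-0.006,0,-3,0,75,0.1],
    [-0.008,-0.006,0,-3,0,75,0],
  ],
  grip_force=60,
)

```text
time: 3.4
eef_pos: [0.4717, 0.2691, 0.0442]
orientation: [0.059, 3.066, -0.607]
ft_force: [0.5, 0.1, 0.7]
finger_gap: 0.562
grasp_force: 0.0
```

Call:
jog_arm(
  plan=[
    [0,0,0,0,0,0,0],
    [0,0,0,0,0,0,0],
    [0,0,0,0,0,0,0],
    [0,0,0,0,0,0,0],
  ],
)

```text
time: 3.8
eef_pos: [0.4704, 0.2679, 0.0418]
orientation: [0.057, 3.067, -0.613]
ft_force: [0.0, 0.4, -0.1]
finger_gap: 0.225
grasp_force: 0.0
```

```bash
python3 - <<'E'
from h import *
p,r=pose();print(p,r.as_matrix().round(3).tolist(), p-.019*r.as_matrix()[:,2])
print(delta(p+[0,0,.19],r))
E
```

```text
[0.47039829 0.26785004 0.04178779] [[-0.999, 0.038, 0.006], [0.033, 0.923, -0.384], [-0.02, -0.384, -0.923]] [0.47028911 0.27514983 0.05932921]
([0.0, 0.0, 0.0], [-3.8, -72.9, -175.4])
```

Call:
jog_arm(
  plan=[
    [0,0,0,0,0,0,0],
    [0,0,0,0,0,0,0],
    [0,0,0,0,0,0,0],
    [0,0,0,0,0,0,0],
  ],
)

```text
time: 4.2
eef_pos: [0.4704, 0.2678, 0.0416]
orientation: [0.057, 3.068, -0.613]
ft_force: [-1.5, 0.4, 1.2]
finger_gap: 0.177
grasp_force: 60.0
```

Call:
jog_arm(
  plan=[
    [0,0,0,0,-8,-18,0],
    [0,0,0,0,-18,-44,0],
    [0,0,0,-1,-29,-70,0],
    [0,0,0,-2,-38,-92,0],
    [0,0,0,-2,-40,-97,0],
  ],
)

```text
time: 4.7
eef_pos: [0.471, 0.2684, 0.1486]
orientation: [0.058, 3.065, -0.609]
ft_force: [-0.0, 0.0, -2.1]
finger_gap: 0.174
grasp_force: 60.0
```

```bash
python3 - <<'E'
from h import *
s=robot.read_state();p,r=pose(s);print(p,np.round(s["q"],2),s["ft_force"],s["torque"],s["finger_gap"],s["grasp_force"])
c=robot.camera("side");d=robot.camera("scene")
A=cv2.resize(c["pixels"][200:350,100:300],(400,300));B=cv2.resize(d["pixels"][90:240,240:440],(400,300))
cv2.imwrite("pics/d.png",np.hstack([A,B])[:,:,::-1])
E
```

```text
[0.47099828 0.26838303 0.14863555] [ 0.61  0.48  1.46 -0.33  1.44 -0.84] [-0.02309975  0.02924235 -2.12299063] [0.40387387 0.20442817 0.0135629 ] 0.17366131930554918 60.00571668148041
```

View pics/d.png

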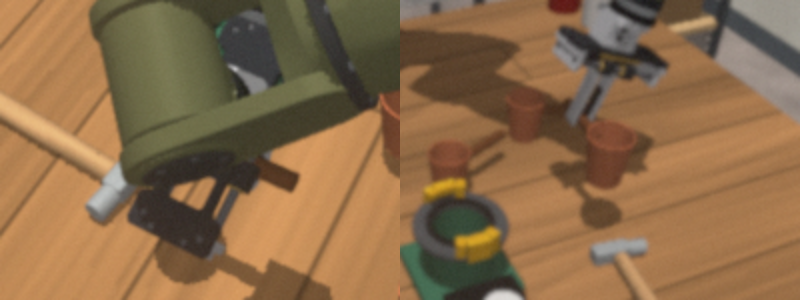

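Cup is lifted level (right crop, about (610,155)). I carry it over the barrel and compute the tipping steps.

```bash
python3 - <<'E'
from h import *
p,r=pose();z=lambda r:r.as_matrix()[:,2]
g0=p-.019*z(r);print(g0)
g=np.array([.4825,.058,.21])
print("transit",delta(g+.019*z(r),r))
# tipping: shifts for rotation about grasp by -t, in tool axes at start of call
for t in (.15,.3,.45,.6,.75):print(t,np.round([0,19*np.sin(t),19*np.cos(t)-19],1))
E
```

```text
[0.47018889 0.27531029 0.16387094]
transit ([0.0, 0.0, 0.0], [-20.5, -217.7, 40.9])
0.15 [ 0.   2.8 -0.2]
0.3 [ 0.   5.6 -0.8]
0.45 [ 0.   8.3 -1.9]
0.6 [ 0.  10.7 -3.3]
0.75 [ 0.  13.  -5.1]
```

Call:
jog_arm(
  plan=[
    [0,0,0,-1,-13,-20,0],
    [0,0,0,-3,-40,-25,0],
    [0,0,0,-6,-75,-15,0],
    [0,0,0,-10,-115,0,0],
    [0,0,0,-14,-155,15,0],
  ],
)

```text
time: 5.3
eef_pos: [0.4777, 0.1172, 0.1907]
orientation: [0.055, 3.07, -0.615]
ft_force: [1.2, 0.3, -3.2]
finger_gap: 0.175
grasp_force: 60.0
```

Call:
jog_arm(
  plan=[
    [0,0,0,-3,-30,12,0],
    [0,0,0,-5,-52,22,0],
    [0,0,0,-6,-62,25,0],
    [0,0,0,-6,-62,25,0],
  ],
)

```text
time: 5.7
eef_pos: [0.4819, 0.0511, 0.1924]
orientation: [0.059, 3.069, -0.614]
ft_force: [-0.3, 0.7, -2.8]
finger_gap: 0.172
grasp_force: 60.0
```

Call:
jog_arm(
  plan=[
    [-0.1,0,0,0,2,0,0],
    [-0.22,0,0,0,4,-0.5,0],
    [-0.34,0,0,0,6.3,-1.1,0],
    [-0.46,0,0,0,8.4,-2,0],
    [-0.6,0,0,0,10.7,-3.3,0],
  ],
)

```text
time: 6.2
eef_pos: [0.4828, 0.0644, 0.1924]
orientation: [0.046, 3.1, 0.328]
ft_force: [-0.0, 0.9, -2.9]
finger_gap: 0.177
grasp_force: 60.0
```

```bash
python3 - <<'E'
from h import *
s=robot.read_state();p,r=pose(s);Z=r.as_matrix()[:,2];print(p-.019*Z,Z,r.as_matrix()[:,0],np.round(s["q"],2),s["torque"],s["grasp_force"])
r1=r*R.from_rotvec([-.6,0,0]);print(delta(np.array([.4825,.056,.20])+.019*r1.as_matrix()[:,2],r1))
E
```

```text
[0.48227277 0.0604713  0.21093748] [ 0.02675265  0.2085943  -0.97763629] [-0.99928499  0.03171884 -0.02057733] [-0.06  0.15  1.75  0.22  1.23 -1.68] [-0.15780233  0.36651326  0.02137778] 59.99733030796051
([-0.6, 0.0, 0.0], [-0.1, 4.1, 6.4])
```

Call:
jog_arm(
  plan=[
    [-0.12,0,0,0,1,1,0],
    [-0.24,0,0,0,2,3,0],
    [-0.36,0,0,0,3,4,0],
    [-0.48,0,0,0,3.5,5,0],
    [-0.6,0,0,0,4,6.4,0],
  ],
)

```text
time: 6.7
eef_pos: [0.4831, 0.0689, 0.1867]
orientation: [0.035, 2.859, 1.226]
ft_force: [0.1, 0.9, -4.2]
finger_gap: 0.175
grasp_force: 60.0
```

```bash
python3 - <<'E'
from h import *
s=robot.read_state();p,r=pose(s);Z=r.as_matrix()[:,2];print(p-.019*Z,Z,r.as_matrix()[:,0],np.round(s["q"],2),s["torque"],s["grasp_force"])
r1=r*R.from_rotvec([-.3,0,0]);print(delta(np.array([.4825,.056,.19])+.019*r1.as_matrix()[:,2],r1))
c=robot.camera("scene");d=robot.camera("side")
A=cv2.resize(d["pixels"][150:300,150:350],(400,300));B=cv2.resize(c["pixels"][110:260,190:390],(400,300))
cv2.imwrite("pics/e.png",np.hstack([A,B])[:,:,::-1])
E
```

```text
[0.48236734 0.05511005 0.19978133] [ 0.03725444  0.72384185 -0.68895942] [-0.99927161  0.03268783 -0.01969126] [-0.34  0.28  1.8   0.78  1.41 -2.16] [-0.69722571  0.2593453   0.05649496] 60.028350949287415
([-0.3, 0.0, 0.0], [0.1, -0.9, 6.5])
```

View pics/e.png

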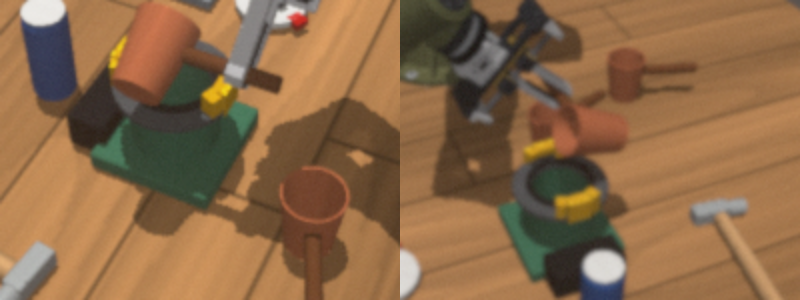

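The cup is at about 70° with its mouth toward -y over the barrel. q6 is getting near its limit, so I add a small clockwise yaw while tipping on.

```bash
cat > pour.py <<'E'
from h import *
import sys
th=float(sys.argv[1]);yaw=-.27;hz=float(sys.argv[2])   # cup tip angle
hd=np.array([np.cos(np.pi-.035+yaw),np.sin(np.pi-.035+yaw),0]);m=np.array([-hd[1],hd[0],0])
a=th-.4
z=-np.cos(a)*np.array([0,0,1])-m*np.sin(a)
r=frame(hd,z);B=np.array([.575,.021,hz])
g=B-m*.035+hd*.0925
print(hd,m,delta(g+.019*z,r))
s=robot.read_state();print(np.round(s["q"],2))
E
python3 pour.py 1.3 .2; python3 pour.py 1.5 .19
```

```text
[-0.95384695  0.30029318  0.        ] [-0.30029318 -0.95384695  0.        ] ([-0.088, -0.195, 0.189], [-18.5, 22.4, 18.6])
[-0.34  0.29  1.8   0.78  1.41 -2.16]
[-0.95384695  0.30029318  0.        ] [-0.30029318 -0.95384695  0.        ] ([-0.287, -0.213, 0.169], [-19.0, 18.8, 24.8])
[-0.34  0.29  1.8   0.78  1.41 -2.16]
```

Call:
jog_arm(
  plan=[
    [-0.03,-0.06,0.06,-6,7,6,0],
    [-0.06,-0.13,0.126,-12,15,12,0],
    [-0.088,-0.195,0.189,-18.5,22.4,18.6,0],
    [-0.088,-0.195,0.189,-18.5,22.4,18.6,0],
  ],
)

```text
time: 7.2
eef_pos: [0.5015, 0.0981, 0.1902]
orientation: [0.408, 2.685, 1.289]
ft_force: [-0.1, 0.6, -2.6]
finger_gap: 0.177
grasp_force: 60.0
```

```bash
for t in 1.4 1.55 1.65 1.75; do python3 pour.py $t .19; done
```

```text
[-0.95384695  0.30029318  0.        ] [-0.30029318 -0.95384695  0.        ] ([-0.104, 0.002, 0.005], [-0.7, -8.5, 6.2])
[-0.31  0.22  1.92  0.98  1.23 -2.04]
[-0.95384695  0.30029318  0.        ] [-0.30029318 -0.95384695  0.        ] ([-0.254, 0.001, 0.005], [-0.7, -5.7, 5.7])
[-0.31  0.22  1.92  0.98  1.23 -2.04]
[-0.95384695  0.30029318  0.        ] [-0.30029318 -0.95384695  0.        ] ([-0.354, 0.001, 0.005], [-0.7, -3.8, 5.1])
[-0.31  0.22  1.92  0.98  1.23 -2.04]
[-0.95384695  0.30029318  0.        ] [-0.30029318 -0.95384695  0.        ] ([-0.454, 0.001, 0.005], [-0.7, -2.1, 4.4])
[-0.31  0.22  1.92  0.98  1.23 -2.04]
```

Call:
jog_arm(
  plan=[
    [-0.1,0,0,-1,-8,6,0],
    [-0.15,0,0,-1,-7.5,6,0],
    [-0.2,0,0,-1,-7,6,0],
    [-0.25,0,0,-1,-6,5.7,0],
    [-0.3,0,0,-1,-5,5.4,0],
  ],
)

```text
time: 7.7
eef_pos: [0.5034, 0.0976, 0.1832]
orientation: [0.362, 2.434, 1.658]
ft_force: [-0.5, 0.3, -3.1]
finger_gap: 0.177
grasp_force: 60.1
```

```bash
for t in  1.75 1.85 2.0 2.15; do python3 pour.py $t .19; done
```

```text
[-0.95384695  0.30029318  0.        ] [-0.30029318 -0.95384695  0.        ] ([-0.153, -0.003, 0.008], [1.2, 3.2, 0.8])
[-0.4   0.36  1.96  1.23  1.39 -2.32]
[-0.95384695  0.30029318  0.        ] [-0.30029318 -0.95384695  0.        ] ([-0.253, -0.003, 0.008], [1.2, 5.1, 0.5])
[-0.4   0.36  1.96  1.23  1.39 -2.32]
[-0.95384695  0.30029318  0.        ] [-0.30029318 -0.95384695  0.        ] ([-0.403, -0.004, 0.008], [1.2, 7.7, -0.4])
[-0.4   0.36  1.96  1.23  1.39 -2.32]
[-0.95384695  0.30029318  0.        ] [-0.30029318 -0.95384695  0.        ] ([-0.553, -0.005, 0.008], [1.2, 10.3, -1.8])
[-0.4   0.36  1.96  1.23  1.39 -2.32]
```

```bash
sed -i 's/yaw=-.27/yaw=float(sys.argv[3])/' pour.py; python3 pour.py 1.6 .195 -.5;python3 pour.py 1.65 .195 -.75; python3 - <<'E'
from h import *
c=robot.camera("scene");d=robot.camera("side")
A=cv2.resize(d["pixels"][150:300,150:350],(400,300));B=cv2.resize(c["pixels"][110:260,190:390],(400,300))
cv2.imwrite("pics/f.png",np.hstack([A,B])[:,:,::-1])
E
```

```text
[-0.86026863  0.50984104  0.        ] [-0.50984104 -0.86026863  0.        ] ([-0.002, -0.217, 0.092], [-13.4, 12.1, 17.6])
[-0.4   0.36  1.96  1.23  1.39 -2.32]
[-0.70738827  0.70682518  0.        ] [-0.70682518 -0.70738827  0.        ] ([-0.05, -0.454, 0.171], [-33.9, 19.1, 33.3])
[-0.4   0.36  1.96  1.23  1.39 -2.32]
```

View pics/f.png

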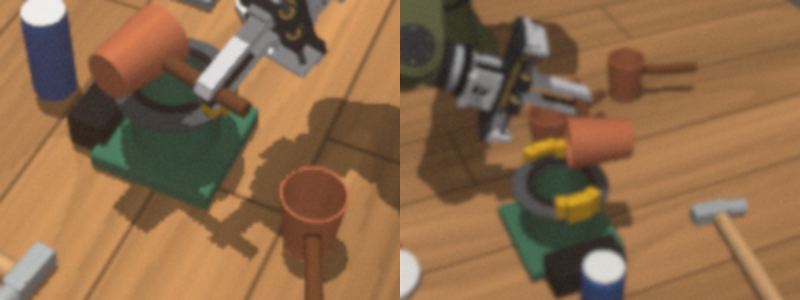

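The cup is about level with its lip over the bore and no balls out yet. I yaw further about the barrel axis, then finish the tip.

Call:
jog_arm(
  plan=[
    [0.03,-0.1,0.04,-7,4,7,0],
    [0.03,-0.2,0.08,-14,8,14,0],
    [0.02,-0.3,0.12,-21,12,21,0],
    [0.01,-0.39,0.15,-28,16,28,0],
    [0,-0.454,0.171,-34,19,33,0],
  ],
)

```text
time: 8.3
eef_pos: [0.5473, 0.124, 0.1897]
orientation: [0.867, 2.107, 1.435]
ft_force: [-0.2, 0.0, -2.3]
finger_gap: 0.177
grasp_force: 60.1
```

```bash
for t in  1.7 1.8 1.9 2.0 2.1; do python3 pour.py $t .195 -.75|grep '('; done;  python3 pour.py 2 .19 -.75|tail -1
```

```text
[-0.70738827  0.70682518  0.        ] [-0.70682518 -0.70738827  0.        ] ([-0.099, 0.009, 0.011], [0.1, 0.2, -0.0])
[-0.70738827  0.70682518  0.        ] [-0.70682518 -0.70738827  0.        ] ([-0.199, 0.008, 0.011], [0.1, 2.1, -0.3])
[-0.70738827  0.70682518  0.        ] [-0.70682518 -0.70738827  0.        ] ([-0.299, 0.008, 0.012], [0.1, 3.9, -0.8])
[-0.70738827  0.70682518  0.        ] [-0.70682518 -0.70738827  0.        ] ([-0.399, 0.007, 0.012], [0.1, 5.7, -1.4])
[-0.70738827  0.70682518  0.        ] [-0.70682518 -0.70738827  0.        ] ([-0.499, 0.007, 0.012], [0.0, 7.4, -2.2])
[-0.24  0.2   2.16  1.7   0.93 -2.32]
```

Call:
jog_arm(
  plan=[
    [-0.06,0,0,0,0,0,0],
    [-0.12,0,0,0,1,0,0],
    [-0.18,0,0,0,2,-0.3,0],
    [-0.24,0,0,0,3,-0.5,0],
    [-0.3,0,0,0,4,-0.8,0],
  ],
)

```text
time: 8.8
eef_pos: [0.5526, 0.1197, 0.2111]
orientation: [0.763, 1.849, 1.705]
ft_force: [-0.7, 0.2, -1.5]
finger_gap: 0.176
grasp_force: 60.0
```

```bash
for t in   2.0 2.1 2.2; do python3 pour.py $t .195 -.75; done
```

```text
[-0.70738827  0.70682518  0.        ] [-0.70682518 -0.70738827  0.        ] ([-0.113, -0.009, -0.007], [6.8, -15.6, 1.3])
[-0.3   0.34  2.18  1.92  1.23 -2.55]
[-0.70738827  0.70682518  0.        ] [-0.70682518 -0.70738827  0.        ] ([-0.213, -0.008, -0.007], [6.8, -13.7, 1.0])
[-0.3   0.34  2.18  1.92  1.23 -2.55]
[-0.70738827  0.70682518  0.        ] [-0.70682518 -0.70738827  0.        ] ([-0.313, -0.008, -0.008], [6.8, -11.9, 0.5])
[-0.3   0.34  2.18  1.92  1.23 -2.55]
```

```bash
python3 - <<'E'
from h import *
for i in range(6):
    c=robot.camera("scene" if i%2 else "side"); s=robot.read_state(); print(np.round(s["ft_force"],2),s["time"])
for n in ("scene","side"): print(n,[(np.round(b["uv"]),round(b["confidence"],2),ray(robot.camera(n),b["uv"],.045)[:2].round(3)) for b in robot.boxes_of(n,"ball0")])
c=robot.camera("side");d=robot.camera("scene")
A=cv2.resize(c["pixels"][150:270,150:310],(400,300));B=cv2.resize(d["pixels"][130:250,190:350],(400,300))
cv2.imwrite("pics/g.png",np.hstack([A,B])[:,:,::-1])
E
```

```text
[-0.69 -0.82 -1.59] 8.85
[ 0.38 -0.91 -2.01] 8.9
[ 0.69  0.11 -1.89] 8.95
[-0.14 -1.01 -1.66] 9.0
[-0.56 -0.77 -2.01] 9.05
[-0.2  -0.16 -1.81] 9.1
scene []
side []
```

View pics/g.png

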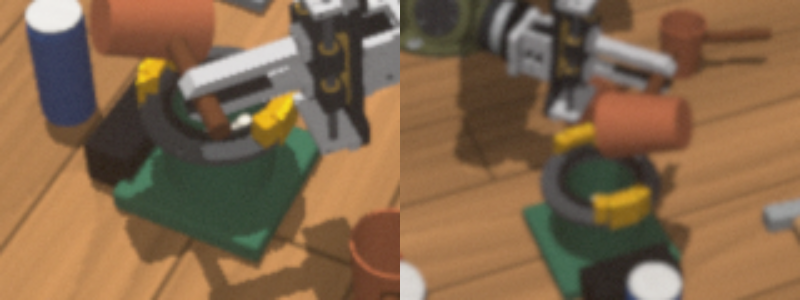

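White balls are visible inside the bore at (240,122), none outside. The cup is tipped to 108°, and its measured weight fell by about 1 N, which is about the eight balls. Now I bring it back upright in stages.

```bash
python3 pour.py 1.2 .235 -.4
```

```text
[-0.90687004  0.4214104   0.        ] [-0.4214104  -0.90687004  0.        ] ([0.68, 0.317, -0.153], [18.8, 7.5, -40.1])
[-0.3   0.34  2.18  1.92  1.23 -2.55]
```

Call:
jog_arm(
  plan=[
    [0.1,0,0,0,0,0,0],
    [0,0,0,0,0,0,0],
    [0.1,0,0,0,0,0,0],
    [0,0,0,0,0,0,0],
    [0,0,0,0,0,0,0],
  ],
)

```text
time: 9.8
eef_pos: [0.5522, 0.1187, 0.2097]
orientation: [0.773, 1.846, 1.706]
ft_force: [-1.1, -0.4, -2.5]
finger_gap: 0.177
grasp_force: 60.0
```

Call:
jog_arm(
  plan=[
    [0.14,0.06,-0.03,4,1,-8,0],
    [0.28,0.13,-0.06,8,3,-16,0],
    [0.41,0.19,-0.09,11,4,-24,0],
    [0.55,0.26,-0.12,15,6,-32,0],
    [0.68,0.317,-0.153,19,7,-40,0],
  ],
)

```text
time: 10.3
eef_pos: [0.5117, 0.1024, 0.2219]
orientation: [0.597, 2.671, 1.137]
ft_force: [-0.3, 0.5, -2.2]
finger_gap: 0.176
grasp_force: 60.0
```

```bash
python3 pour.py .6 .235 -.1
```

```text
[-0.99090133  0.13459031  0.        ] [-0.13459031 -0.99090133  0.        ] ([0.601, 0.156, -0.27], [7.9, -29.9, -23.2])
[-0.26  0.11  1.91  0.9   1.13 -1.8 ]
```

Call:
jog_arm(
  plan=[
    [0.13,0.03,-0.06,2,-6,-5,0],
    [0.26,0.07,-0.12,4,-13,-10,0],
    [0.39,0.1,-0.18,6,-20,-16,0],
    [0.52,0.13,-0.23,7,-26,-20,0],
    [0.601,0.156,-0.27,8,-30,-23,0],
  ],
)

```text
time: 10.8
eef_pos: [0.4891, 0.0732, 0.2162]
orientation: [0.205, 3.104, 0.314]
ft_force: [-0.9, 0.1, -2.3]
finger_gap: 0.176
grasp_force: 60.0
```

```bash
cat > place.py <<'E'
from h import *
import sys
z=np.array([0,-np.sin(.394),-np.cos(.394)])
M=np.array([[-.999,.038,.006],[.033,.923,-.384],[-.02,-.384,-.923]])
U,_,V=np.linalg.svd(M);r=R.from_matrix(U@V)   # tool attitude at the grasp
print(delta(np.array(eval(sys.argv[1])),r),np.round(robot.read_state()["q"],2))
E
python3 place.py "(.4704,.15,.24)"
```

```text
([0.594, -0.028, -0.099], [28.6, 77.0, -8.6]) [-0.04  0.14  1.7   0.21  1.28 -1.53]
```

Call:
jog_arm(
  plan=[
    [0.13,-0.005,-0.02,4,10,-6,0],
    [0.26,-0.01,-0.04,10,30,-10,0],
    [0.4,-0.015,-0.06,18,50,-11,0],
    [0.53,-0.02,-0.08,24,65,-10,0],
    [0.594,-0.028,-0.099,28,77,-9,0],
  ],
)

```text
time: 11.3
eef_pos: [0.4709, 0.1521, 0.2406]
orientation: [0.054, 3.067, -0.609]
ft_force: [1.0, 0.4, -1.4]
finger_gap: 0.18
grasp_force: 60.0
```

```bash
python3 place.py "(.4704,.268,.13)"
```

```text
([0.002, 0.001, 0.001], [6.4, 149.3, 58.0]) [ 0.43  0.25  1.55 -0.36  1.51 -1.05]
```

Call:
jog_arm(
  plan=[
    [0,0,0,1,35,12,0],
    [0,0,0,3,75,27,0],
    [0,0,0,5,115,43,0],
    [0,0,0,6,149,58,0],
    [0,0,0,6,149,58,0],
  ],
)

```text
time: 11.8
eef_pos: [0.4697, 0.2682, 0.1266]
orientation: [0.053, 3.074, -0.605]
ft_force: [-0.2, -0.5, -1.0]
finger_gap: 0.175
grasp_force: 60.0
```

```bash
python3 place.py "(.4704,.268,.043)"; python3 - <<'E'
from h import *
c=robot.camera("side");d=robot.camera("scene")
A=cv2.resize(c["pixels"][150:255,170:310],(400,300));B=cv2.resize(d["pixels"][110:230,220:380],(400,300))
C=cv2.resize(d["pixels"][160:240,230:340],(400,300));w=robot.camera("wrist");D=cv2.resize(w["pixels"],(400,300))
cv2.imwrite("pics/h.png",np.vstack([np.hstack([A,B]),np.hstack([C,D])])[:,:,::-1])
for n in ("scene","side","wrist"): print(n,[(np.round(b["uv"]),round(b["confidence"],2)) for b in robot.boxes_of(n,"ball0")])
E
```

```text
([0.005, -0.005, 0.003], [0.5, 31.5, 77.4]) [ 0.61  0.5   1.48 -0.32  1.4  -0.83]
scene []
side [(array([171., 171.]), 0.74)]
wrist []
```

View pics/h.png

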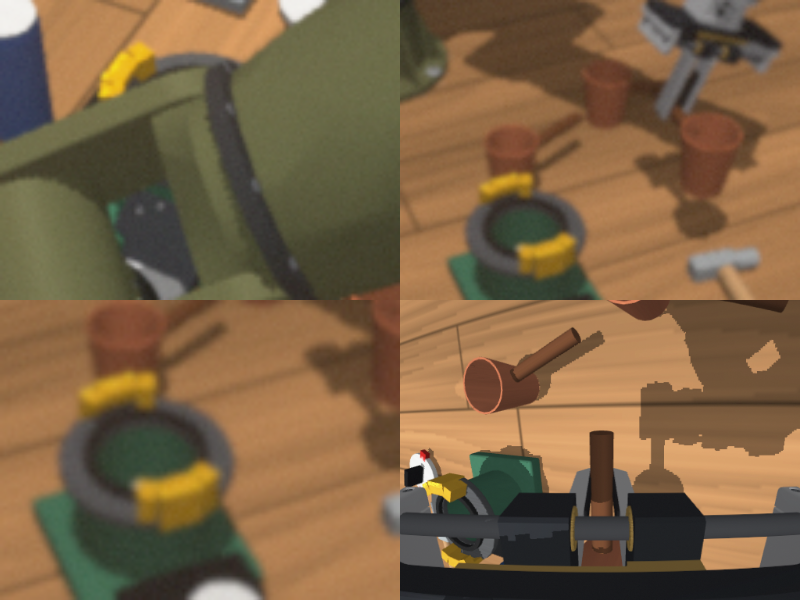

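No loose balls are visible on the bench in any crop and the cup hangs upright. Setting it down.

Call:
jog_arm(
  plan=[
    [0,0,0,0,16,38,0],
    [0,0,0,0,28,68,0],
    [0,0,0,0,31,76,0],
    [0,0,0,0,31.4,77.3,0],
    [0,0,0,0,31.4,77.3,0],
  ],
)

```text
time: 12.6
eef_pos: [0.4729, 0.2667, 0.0482]
orientation: [0.061, 3.071, -0.599]
ft_force: [-0.5, -0.1, -1.7]
finger_gap: 0.183
grasp_force: 60.0
```

Call:
jog_arm(
  plan=[
    [0,0,0,0,0.3,0.8,0],
    [0,0,0,0,0.3,0.8,0],
    [0,0,0,0,0.3,0.8,0],
  ],
)

```text
time: 12.9
eef_pos: [0.4723, 0.2666, 0.0464]
orientation: [0.06, 3.072, -0.6]
ft_force: [-0.2, -0.0, -1.6]
finger_gap: 0.172
grasp_force: 60.0
```

Call:
jog_arm(
  plan=[
    [0,0,0,0,0.6,1.5,0],
    [0,0,0,0,1.2,3,0],
    [0,0,0,0,1.2,3,0],
  ],
)

```text
time: 13.2
eef_pos: [0.4721, 0.2664, 0.0423]
orientation: [0.06, 3.073, -0.602]
ft_force: [0.0, 0.0, -0.4]
finger_gap: 0.179
grasp_force: 60.0
```

Call:
jog_arm(
  plan=[
    [0,0,0,0,0.5,1,0],
    [0,0,0,0,0.7,1.6,0],
    [0,0,0,0,0.7,1.6,0],
  ],
)

```text
time: 13.5
eef_pos: [0.4721, 0.2665, 0.0409]
orientation: [0.06, 3.073, -0.602]
ft_force: [-3.8, 0.2, 4.2]
finger_gap: 0.173
grasp_force: 60.0
```

Call:
jog_arm(
  plan=[
    [0,0,0,0,0,0,0.25],
    [0,0,0,0,0,0,0.5],
    [0,0,0,0,0,0,0.5],
    [0,0,0,0,0,0,0.5],
  ],
  grip_force=20,
)

```text
time: 13.9
eef_pos: [0.4722, 0.2665, 0.0407]
orientation: [0.06, 3.073, -0.601]
ft_force: [0.3, -0.3, -0.0]
finger_gap: 0.468
grasp_force: 0.0
```

Call:
jog_arm(
  plan=[
    [0,0,0,0,0,-20,0.6],
    [0,0,0,0,0,-50,0.7],
    [0,0,0,0,0,-95,0.8],
    [0,0,0,0,0,-140,0.8],
    [0,0,0,0,0,-180,0.8],
  ],
)

```text
time: 14.4
eef_pos: [0.4717, 0.3351, 0.2097]
orientation: [0.06, 3.072, -0.6]
ft_force: [-0.2, 0.3, -0.0]
finger_gap: 0.8
grasp_force: 0.0
```

```bash
python3 - <<'E'
from h import *
# next: above the lid/barrel; look at barrel on the way, tool vertical
print(delta((.50,.021,.34),frame((-1,0,0),(0,0,-1))),np.round(robot.read_state()["q"],2))
E
```

```text
([-0.386, 0.011, -0.039], [-41.9, -338.6, -2.4]) [ 0.69  0.52  1.25 -0.3   1.62 -0.82]
```

```bash
python3 - <<'E'
from h import *
c=robot.camera("wrist");p,r=pose();T=np.eye(4);T[:3,:3]=r.as_matrix();T[:3,3]=p
X=np.linalg.inv(T)@np.array(c["extrinsics"]);print(X.round(3).tolist(),c["vertical_fov"])
def at(pos,rr,P):
    T=np.eye(4);T[:3,:3]=rr.as_matrix();T[:3,3]=pos;c2=dict(c);c2["extrinsics"]=T@X;return proj(c2,P).round().tolist()
b=[.575,.021,.116]
for pos in [(.62,.02,.3),(.66,.02,.3),(.68,.02,.25)]:
    print(pos,at(pos,frame((-1,0,0),(0,0,-1)),[b,[.505,.021,.13],[.645,.021,.13]]))
print(at((.62,-.27,.2),frame((-.9,.43,0),(0,0,-1)),[[.5625,-.25,.018],[.612,-.273,.013],[.513,-.226,.013]]))
print(delta((.66,.021,.3),frame((-1,0,0),(0,0,-1))))
# cup state from side
s=robot.camera("side")
im=s["pixels"].astype(int);m=(im.min(2)>150);u=proj(s,[(.562,.2675,.05),(.575,.021,.05)]);print(u)
for q in u:
    a,b2=q.astype(int);print(m[b2-22:b2+22,a-22:a+22].sum())
for l in ["cup","ball0"]: print(l,[(np.round(b["uv"]),round(b["confidence"],2)) for b in robot.boxes_of("side",l)])
E
```

```text
[[0.001, -0.973, -0.23, 0.067], [1.0, 0.003, -0.005, 0.002], [0.006, -0.23, 0.973, -0.173], [0.0, 0.0, 0.0, 1.0]] 67.7870612691274
(0.62, 0.02, 0.3) [[259.0, 144.0], [259.0, 83.0], [259.0, 201.0]]
(0.66, 0.02, 0.3) [[259.0, 110.0], [259.0, 46.0], [259.0, 169.0]]
(0.68, 0.02, 0.25) [[259.0, 88.0], [259.0, 9.0], [259.0, 157.0]]
[[253.0, 131.0], [253.0, 174.0], [253.0, 84.0]]
([-0.38, 0.017, -0.039], [-200.2, -317.4, 41.0])
[[188.07936544 293.56487333]
 [237.03286405 206.77657697]]
0
0
cup [(array([316., 356.]), 0.69), (array([221., 310.]), 0.56), (array([304., 268.]), 0.56)]
ball0 []
```

Call:
jog_arm(
  plan=[
    [-0.1,0,-0.01,-20,-35,0,0.8],
    [-0.2,0,-0.02,-45,-75,5,0.8],
    [-0.3,0.01,-0.03,-70,-115,10,0.8],
    [-0.38,0.017,-0.039,-95,-155,20,0.8],
    [-0.38,0.017,-0.039,-120,-195,25,0.8],
  ],
)

```text
time: 15.1
eef_pos: [0.5842, 0.1364, 0.2585]
orientation: [-0.006, -3.132, 0.007]
ft_force: [0.8, 1.0, -0.3]
finger_gap: 0.801
grasp_force: 0.0
```

```bash
python3 - <<'E'
from h import *
print(delta((.645,.021,.3),frame((-1,0,0),(0,0,-1))))
E
```

```text
([-0.004, -0.009, -0.004], [-60.9, -115.3, -41.6])
```

Call:
jog_arm(
  plan=[
    [0,0,0,-20,-38,-14,0.8],
    [0,0,0,-40,-76,-28,0.8],
    [0,-0.009,0,-61,-115,-41,0.8],
    [0,-0.009,0,-61,-115,-41,0.8],
    [0,-0.009,0,-61,-115,-41,0.8],
  ],
)

```text
time: 15.6
eef_pos: [0.645, 0.0243, 0.2991]
orientation: [-0.005, -3.141, 0.01]
ft_force: [1.0, 0.7, 0.1]
finger_gap: 0.799
grasp_force: 0.0
```

```bash
python3 - <<'E'
from h import *
c=robot.camera("wrist");s=robot.camera("side");d=robot.camera("scene")
im=c["pixels"];hsv=cv2.cvtColor(im,cv2.COLOR_RGB2HSV)
m=cv2.inRange(hsv,(20,150,80),(34,255,255));n,_,st,ce=cv2.connectedComponentsWithStats(m)
print([(ce[i].round(1).tolist(),st[i].tolist(),ray(c,ce[i],.128)[:2].round(4).tolist()) for i in range(1,n) if st[i,4]>60])
print("barrel proj",proj(c,[(.575,.021,.116),(.575,.021,.041)]))
m=cv2.inRange(hsv,(0,0,140),(180,60,255));n,_,st,ce=cv2.connectedComponentsWithStats(m)
print("white",[(ce[i].round(1).tolist(),st[i].tolist()) for i in range(1,n) if 10<st[i,4]<4000])
for l in ("ball0","mouth","barrel","bracket"): print(l,[(np.round(b["uv"]),round(b["confidence"],2)) for b in robot.boxes_of("wrist",l)])
A=im[:260,140:400];A=cv2.resize(A,(600,600),interpolation=2)
B=cv2.resize(s["pixels"][240:350,150:260],(200,200),interpolation=2)
D=cv2.resize(d["pixels"][140:230,290:380],(200,200),interpolation=2)
E=cv2.resize(s["pixels"][100:190,220:340],(200,200))
cv2.imwrite("pics/i.png",np.hstack([A,np.vstack([B,D,E])])[:,:,::-1])
E
```

```text
[([258.2, 68.1], [229, 57, 59, 26, 938], [0.5147, 0.0248]), ([257.1, 169.4], [231, 157, 54, 23, 800], [0.633, 0.0231])]
barrel proj [[255.29040207 121.4063183 ]
 [256.07035948 121.82480682]]
white [([93.5, 114.7], [62, 84, 59, 63, 2163]), ([252.9, 104.6], [234, 94, 45, 30, 426]), ([250.1, 130.6], [247, 128, 7, 6, 34]), ([275.3, 132.0], [273, 129, 6, 7, 32]), ([408.0, 159.6], [384, 150, 52, 20, 703]), ([111.4, 179.9], [99, 162, 25, 37, 667]), ([64.7, 201.0], [44, 182, 39, 40, 837]), ([114.3, 210.0], [103, 200, 24, 21, 455]), ([243.4, 257.9], [224, 241, 40, 35, 1080]), ([247.4, 322.5], [160, 318, 195, 10, 1406])]
ball0 [(array([239., 112.]), 0.6), (array([236., 120.]), 0.58), (array([262., 102.]), 0.57), (array([254., 101.]), 0.54), (array([274., 106.]), 0.52), (array([249., 132.]), 0.42), (array([274., 134.]), 0.4), (array([244., 104.]), 0.39)]
mouth [(array([258., 128.]), 0.72), (array([237., 120.]), 0.63)]
barrel [(array([258., 130.]), 0.82)]
bracket [(array([260., 127.]), 0.66), (array([251., 129.]), 0.58)]
```

View pics/i.png

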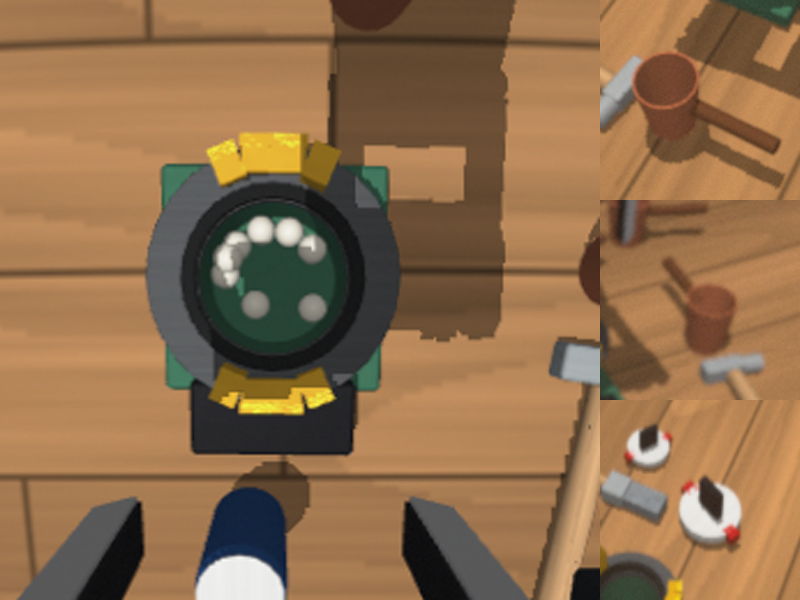

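All eight balls are in the bore (four along the top, two left, two at the bottom of the crop). The cup stands empty and upright, and the larger lid is unmoved. The gasket ring is centred at about (258.3,119.2) in the wrist image. I fit the barrel centre and work out the approach to the lid.

```bash
python3 - <<'E'
from h import *
c=robot.camera("wrist")
print(robot.read_state()["eef_pos"])
print("gasket c",ray(c,(258.3,119.2),.116)[:2])
for u,z in [((140+147*.4333,119),.108),((140+400*.4333,119),.108),((140+182*.4333,119.6),.116),((140+364*.4333,119.6),.116),((258.3,180*.4333),.116),((258.3,371*.4333),.116),((258.3,134*.4333),.13),((258.3,403*.4333),.1335)]: print(ray(c,u,z)[:2].round(4))
print(delta((.625,-.28,.24),frame((-.9,.43,0),(0,0,-1))),np.round(robot.read_state()["q"],2))
E
```

```text
[0.64498399 0.02596139 0.3010791 ]
gasket c [0.57277422 0.02629148]
[ 0.5721 -0.0431]
[0.5722 0.0959]
[ 0.5731 -0.0226]
[0.5732 0.0751]
[0.5241 0.0263]
[0.6245 0.0263]
[0.5042 0.0264]
[0.6393 0.0264]
([-0.006, 0.003, 0.445], [20.0, -305.6, 63.0]) [-0.01  0.48  1.06 -0.01  1.6  -1.58]
```

Call:
jog_arm(
  plan=[
    [0,0,0.1,4,-48,0,0.6],
    [0,0,0.2,8,-96,5,0.6],
    [0,0,0.3,12,-144,15,0.6],
    [0,0,0.4,15,-192,30,0.6],
    [0,0,0.445,18,-240,45,0.6],
  ],
)

```text
time: 16.5
eef_pos: [0.6267, -0.2157, 0.2577]
orientation: [0.699, 3.059, -0.009]
ft_force: [1.1, 0.0, 0.6]
finger_gap: 0.601
grasp_force: 0.0
```

Call:
jog_arm(
  plan=[
    [0,0,0,-26,-38,12,0.6],
    [0,0,0,-30,-57,18,0.6],
    [0,0,0,-30,-57,18,0.6],
    [0,0,0,-30,-57,18,0.6],
  ],
)

```text
time: 16.9
eef_pos: [0.6296, -0.2779, 0.2406]
orientation: [0.694, 3.061, -0.009]
ft_force: [-0.5, -0.7, 0.4]
finger_gap: 0.6
grasp_force: 0.0
```

```bash
cat > lid.py <<'E'
from h import *
s=robot.read_state();p,r=pose(s);print(p.round(4),r.as_matrix()[:,0].round(3),r.as_matrix()[:,2].round(3))
c=robot.camera("wrist");hsv=cv2.cvtColor(c["pixels"],cv2.COLOR_RGB2HSV)
m=cv2.inRange(hsv,(0,170,70),(5,255,255))|cv2.inRange(hsv,(174,170,70),(180,255,255));n,_,st,ce=cv2.connectedComponentsWithStats(m)
print([(ce[i].round(1).tolist(),int(st[i,4]),ray(c,ce[i],.016)[:2].round(4).tolist()) for i in range(1,n) if st[i,4]>25])
w=cv2.inRange(hsv,(0,0,150),(180,50,255));n,lab,st,ce=cv2.connectedComponentsWithStats(w)
for i in range(1,n):
    if st[i,4]>1500:
        u=ce[i];cn=cv2.findContours((lab==i).astype(np.uint8),0,2)[0];h=cv2.convexHull(max(cn,key=len));e=cv2.fitEllipse(h)
        print("white",u.round(1),int(st[i,4]),st[i][:4],"ell",np.round(e[0],1),ray(c,e[0],.018)[:2].round(4))
for l in ("lid","lid_grip"): print(l,[(np.round(b["uv"]),round(b["confidence"],2)) for b in robot.boxes_of("wrist",l)])
E
python3 lid.py
```

```text
[ 0.6296 -0.2779  0.2406] [-0.902  0.431 -0.005] [ 0.002 -0.006 -1.   ]
[([259.0, 74.1], 135, [0.5118, -0.2199]), ([257.8, 155.7], 123, [0.6094, -0.2685]), ([228.3, 223.9], 58, [0.6823, -0.3523]), ([280.6, 231.4], 54, [0.7268, -0.2866])]
lid [(array([259., 115.]), 0.95), (array([254., 225.]), 0.69)]
lid_grip [(array([250., 228.]), 0.7), (array([254., 114.]), 0.69)]
```

```bash
python3 - <<'E'
from h import *
t=np.pi-.462
print(delta((.5606,-.2442,.09),frame((np.cos(t),np.sin(t),0),(0,0,-1))))
E
```

```text
([-0.005, 0.006, 0.018], [77.7, 0.6, 150.8])
```

Call:
jog_arm(
  plan=[
    [0,0,0.018,22,0.6,42,0.55],
    [0,0.006,0.018,44,0.6,85,0.55],
    [0,0.006,0.018,66,0.6,128,0.55],
    [-0.005,0.006,0.018,77.7,0.6,151,0.55],
    [-0.005,0.006,0.018,77.7,0.6,151,0.55],
  ],
)

```text
time: 17.55
eef_pos: [0.5583, -0.2436, 0.0866]
orientation: [-0.719, -3.052, -0.003]
ft_force: [0.6, -0.4, 1.5]
finger_gap: 0.556
grasp_force: 0.0
```

```bash
python3 - <<'E'
from h import *
t=np.pi-.462
for i in range(2): print(delta((.5606,-.2442,.024),frame((np.cos(t),np.sin(t),0),(0,0,-1)))); robot.camera("side")
E
```

```text
([0.0, -0.006, -0.001], [-2.7, 0.5, 62.6])
([-0.0, -0.002, -0.001], [-0.4, 0.7, 65.2])
```

Call:
jog_arm(
  plan=[
    [0,0,0,-1,0.6,25,0.55],
    [0,0,0,-1,0.6,50,0.55],
    [0,0,0,-1,0.6,64,0.55],
    [0,0,0,-1,0.6,64,0.2],
    [0,0,0,-1,0.6,64,0],
  ],
  grip_force=55,
)

```text
time: 18.15
eef_pos: [0.562, -0.2458, 0.0264]
orientation: [0.722, 3.057, -0.0]
ft_force: [-0.6, -0.7, -0.2]
finger_gap: 0.415
grasp_force: 0.0
```

Call:
jog_arm(
  plan=[
    [0,0,0,0,0,0,0],
    [0,0,0,0,0,0,0],
    [0,0,0,0,0,0,0],
    [0,0,0,0,0,0,0],
    [0,0,0,0,0,0,0],
  ],
)

```text
time: 18.65
eef_pos: [0.5613, -0.2456, 0.0256]
orientation: [-0.722, -3.057, -0.0]
ft_force: [0.0, 0.3, 5.9]
finger_gap: 0.144
grasp_force: 55.0
```

```bash
python3 - <<'E'
from h import *
s=robot.read_state();print(pose(s)[0],pose(s)[1].as_matrix().round(3).tolist(),s["finger_gap"],s["grasp_force"])
E
```

```text
[ 0.56134892 -0.24561526  0.02560555] [[-0.894, 0.448, -0.0], [0.448, 0.894, 0.0], [0.001, -0.0, -1.0]] 0.14431860700820368 55.00209152698517
```

Call:
jog_arm(
  plan=[
    [0,0,0,0,0,-20,0],
    [0,0,0,0,0,-60,0],
    [0,0,0,0,0,-105,0],
    [0,0,0.1,0,0,-150,0],
    [0,0,0.2,0,0,-175,0],
  ],
)

```text
time: 19.15
eef_pos: [0.5618, -0.2458, 0.2037]
orientation: [1.029, 2.966, -0.0]
ft_force: [1.1, 0.3, -1.7]
finger_gap: 0.143
grasp_force: 55.0
```

```bash
cat > bl.py <<'E'
from h import *
import sys
t=float(sys.argv[1]);z=float(sys.argv[2]);x=np.array([np.cos(t),np.sin(t),0])
s=robot.read_state();p,r=pose(s);X=r.as_matrix()[:,0]
print(p.round(4),"psi",np.arctan2(X[1],X[0]).round(3),"tilt",r.as_matrix()[:2,2].round(3),"ft",np.round(s["ft_force"],1),np.round(s["torque"],2),"q",np.round(s["q"],2))
print(delta(np.array([.5735,.026,z])-.0013*x,frame(x,(0,0,-1))))
E
python3 bl.py 1.2 .2
```

```text
[ 0.5618 -0.2458  0.2037] psi 2.474 tilt [ 0.002 -0.001] ft [ 1.1  0.3 -1.7] [-0.03 -0.   -0.02] q [-0.47  0.44  1.33  0.    1.37 -1.38]
([0.002, 0.002, 1.274], [158.8, 219.4, 3.5])
```

Call:
jog_arm(
  plan=[
    [0,0,0.14,20,27,0,0],
    [0,0,0.28,45,62,0,0],
    [0,0,0.42,72,98,0,0],
    [0,0,0.56,100,136,0,0],
    [0,0,0.7,128,174,2,0],
  ],
)

```text
time: 19.65
eef_pos: [0.5674, -0.0285, 0.1981]
orientation: [-1.985, -2.433, 0.001]
ft_force: [0.8, 1.0, -2.7]
finger_gap: 0.144
grasp_force: 55.0
```

```bash
python3 bl.py 1.2 .2
```

```text
[ 0.5674 -0.0285  0.1981] psi 1.773 tilt [-0.001  0.001] ft [ 0.8  1.  -2.7] [-0.06 -0.01  0.  ] q [-0.11  0.35  1.48  0.    1.32 -0.32]
([-0.002, -0.001, 0.573], [51.1, 16.2, -1.9])
```

Call:
jog_arm(
  plan=[
    [0,0,0.14,20,6,0,0],
    [0,0,0.28,35,11,0,0],
    [0,0,0.42,45,14,0,0],
    [0,0,0.573,51,16,0,0],
    [0,0,0.573,51,16,0,0],
  ],
)

```text
time: 20.15
eef_pos: [0.5727, 0.0237, 0.1978]
orientation: [-2.587, -1.779, 0.002]
ft_force: [0.3, 0.3, -2.6]
finger_gap: 0.144
grasp_force: 55.0
```

```bash
python3 bl.py 1.2 .15; python3 - <<'E'
from h import *
# check lid pose over barrel with scene and side cameras: lug blobs
for n in ("wrist","side","scene"):
    c=robot.camera(n);hsv=cv2.cvtColor(c["pixels"],cv2.COLOR_RGB2HSV);p=pose()[0]
    m=cv2.inRange(hsv,(0,170,70),(5,255,255))|cv2.inRange(hsv,(174,170,70),(180,255,255));k,_,st,ce=cv2.connectedComponentsWithStats(m)
    print(n,[(ce[i].round(1).tolist(),int(st[i,4]),ray(c,ce[i],p[2]-.0256+.014)[:2].round(4).tolist()) for i in range(1,k) if st[i,4]>12])
E
python3 bl.py 1.2 .15
```

```text
[0.5727 0.0237 0.1978] psi 1.205 tilt [-0.002  0.001] ft [ 0.3  0.3 -2.6] [-0.06  0.04  0.04] q [-0.02  0.36  1.46  0.    1.32  0.34]
([-0.002, -0.0, 0.005], [1.2, 0.1, 47.8])
wrist [([256.3, 146.4], 729, [0.5917, 0.0747]), ([423.1, 326.6], 85, [0.6663, -0.1071])]
side [([254.6, 152.1], 35, [0.554, -0.0289]), ([216.5, 177.8], 55, [0.5917, 0.0745])]
scene [([322.6, 82.1], 343, [0.0888, 0.4684]), ([83.9, 90.6], 1419, [-0.2465, -0.4389]), ([290.2, 179.4], 17, [0.5907, 0.077]), ([250.1, 180.4], 19, [0.5517, -0.0258]), ([181.4, 300.3], 21, [0.8462, -0.2881])]
[0.5728 0.0226 0.198 ] psi 1.21 tilt [-0.002  0.001] ft [-0.3 -0.2 -1.1] [-0.09  0.1   0.01] q [-0.02  0.36  1.46  0.    1.32  0.34]
([-0.002, -0.0, 0.01], [2.1, -0.4, 48.0])
```

Call:
jog_arm(
  plan=[
    [0,0,0,1.5,0,20,0],
    [0,0,0.005,1.5,0,40,0],
    [0,0,0.005,1.5,0,52,0],
    [0,0,0.005,1.5,0,58,0],
    [0,0,0.005,1.5,0,60,0],
  ],
)

```text
time: 20.8
eef_pos: [0.5733, 0.0242, 0.1379]
orientation: [-2.59, -1.776, 0.002]
ft_force: [0.9, -0.1, -2.9]
finger_gap: 0.148
grasp_force: 55.0
```

```bash
python3 bl.py 1.2 .134
```

```text
[0.5733 0.0242 0.1379] psi 1.202 tilt [-0.002  0.001] ft [ 0.9 -0.1 -2.9] [-0.02  0.12 -0.03] q [-0.02  0.42  1.53  0.    1.2   0.35]
([-0.002, -0.0, 0.002], [0.4, -0.4, 3.9])
```

Call:
jog_arm(
  plan=[
    [0,0,0,0,0,2,0],
    [0,0,0,0,0,4,0],
    [0,0,0,0,0,5,0],
    [0,0,0,0,0,6,0],
    [0,0,0,0,0,6,0],
  ],
)

```text
time: 21.3
eef_pos: [0.5735, 0.0244, 0.1326]
orientation: [-2.591, -1.775, 0.0]
ft_force: [-2.0, -0.3, 4.4]
finger_gap: 0.147
grasp_force: 55.0
```

Call:
jog_arm(
  plan=[
    [0,0,0,0,0,1,0],
    [0,0,0,0,0,2,0],
    [0,0,0,0,0,3,0],
    [0,0,0,0,0,3,0],
  ],
)

```text
time: 21.7
eef_pos: [0.5735, 0.0244, 0.1293]
orientation: [-2.591, -1.775, 0.0]
ft_force: [-2.4, 0.1, 6.1]
finger_gap: 0.144
grasp_force: 55.0
```

```bash
python3 bl.py 1.2 .1276
```

```text
[0.5735 0.0244 0.1293] psi 1.201 tilt [-0.001  0.001] ft [-2.4  0.1  6.1] [-0.16  0.4   0.01] q [-0.02  0.42  1.54  0.    1.18  0.35]
([-0.001, -0.0, 0.001], [0.2, -0.6, 1.7])
```

Call:
jog_arm(
  plan=[
    [0,0,0,0,0,1,0],
    [0,0,0,0,0,2,0],
    [0,0,0,0,0,2,0],
  ],
)

```text
time: 22.0
eef_pos: [0.5735, 0.0244, 0.1277]
orientation: [-2.591, -1.775, 0.0]
ft_force: [-2.5, 0.3, 7.9]
finger_gap: 0.149
grasp_force: 55.0
```

Call:
jog_arm(
  plan=[
    [0,0,0,0,0,0.5,0],
    [0,0,0,0,0,1,0],
    [0,0,0,0,0,1,0],
  ],
)

```text
time: 22.3
eef_pos: [0.5735, 0.0244, 0.1276]
orientation: [-2.591, -1.775, -0.0]
ft_force: [-7.2, -0.7, 16.7]
finger_gap: 0.148
grasp_force: 55.0
```

```bash
python3 bl.py 1.2 .1276
```

```text
[0.5735 0.0244 0.1276] psi 1.201 tilt [-0.     0.001] ft [-7.2 -0.7 16.7] [-0.09  1.52  0.  ] q [-0.02  0.43  1.54  0.    1.18  0.35]
([-0.0, -0.001, 0.001], [0.2, -0.6, -0.0])
```

Call:
jog_arm(
  plan=[
    [0,0,0.08,0,0,0.3,0],
    [0,0,0.18,0,0,0.3,0],
    [0,0,0.28,0,0,0.3,0],
    [0,0,0.38,0,0,0.3,0],
    [0,0,0.48,0,0,0.3,0],
  ],
)

```text
time: 22.8
eef_pos: [0.5745, 0.0244, 0.1276]
orientation: [2.941, 1.103, 0.004]
ft_force: [-0.7, -0.4, 15.2]
finger_gap: 0.146
grasp_force: 55.1
```

```bash
python3 bl.py 0 .1276
```

```text
[0.5745 0.0244 0.1276] psi 0.718 tilt [0.003 0.   ] ft [-0.7 -0.4 15.2] [-0.1   0.34  0.37] q [-0.02  0.43  1.54  0.    1.18  0.83]
([0.0, -0.003, 0.718], [-0.6, -2.7, -0.0])
```

Call:
jog_arm(
  plan=[
    [0,0,0.1,0,0,0.3,0],
    [0,0,0.2,0,0,0.3,0],
    [0,0,0.3,0,0,0.3,0],
    [0,0,0.4,0,0,0.3,0],
    [0,0,0.5,0,0,0.3,0],
  ],
)

```text
time: 23.3
eef_pos: [0.5746, 0.0245, 0.1276]
orientation: [-3.123, -0.342, -0.005]
ft_force: [-1.5, 0.2, 17.1]
finger_gap: 0.142
grasp_force: 55.2
```

```bash
python3 bl.py 0 .1276
```

```text
[0.5746 0.0245 0.1276] psi 0.218 tilt [0.003 0.001] ft [-1.5  0.2 17.1] [0.06 0.51 0.57] q [-0.02  0.43  1.54  0.    1.17  1.33]
([-0.0, -0.003, 0.218], [-2.0, -2.0, -0.0])
```

Call:
jog_arm(
  plan=[
    [0,0,0.07,0,0,0.3,0],
    [0,0,0.14,0,0,0.3,0],
    [0,0,0.19,0,0,0.3,0],
    [0,0,0.22,0,0,0.3,0],
    [0,0,0.24,0,0,0.3,0],
  ],
)

```text
time: 23.8
eef_pos: [0.5748, 0.0245, 0.1275]
orientation: [-3.141, 0.03, -0.006]
ft_force: [-0.0, -0.3, 19.2]
finger_gap: 0.148
grasp_force: 55.1
```

```bash
python3 bl.py 0 .1276
```

```text
[0.5748 0.0245 0.1275] psi -0.019 tilt [0.004 0.   ] ft [-0.  -0.3 19.2] [-0.06  0.38  0.52] q [-0.02  0.43  1.54  0.    1.17  1.57]
([-0.001, -0.004, -0.019], [-2.7, -1.5, -0.1])
```

A little further, to feel for the stop.

Call:
jog_arm(
  plan=[
    [0,0,0.03,0,0,0,0],
    [0,0,0.06,0,0,0,0],
    [0,0,0.06,0,0,0,0],
  ],
)

```text
time: 24.1
eef_pos: [0.5748, 0.0244, 0.1276]
orientation: [-3.139, 0.124, -0.006]
ft_force: [0.6, -0.2, 17.9]
finger_gap: 0.146
grasp_force: 55.2
```

```bash
python3 bl.py 0 .1276
```

```text
[0.5748 0.0244 0.1276] psi -0.079 tilt [0.004 0.   ] ft [ 0.6 -0.2 17.9] [-0.04  0.39  0.6 ] q [-0.02  0.43  1.54  0.    1.17  1.63]
([-0.001, -0.004, -0.079], [-2.7, -1.3, -0.0])
```

Call:
jog_arm(
  plan=[
    [0,0,0.03,0,0,0,0],
    [0,0,0.05,0,0,0,0],
    [0,0,0.05,0,0,0,0],
  ],
)

```text
time: 24.4
eef_pos: [0.5747, 0.024, 0.1275]
orientation: [3.135, -0.201, 0.005]
ft_force: [-1.0, -2.0, 19.0]
finger_gap: 0.146
grasp_force: 56.5
```

```bash
python3 bl.py 0 .1276; python3 - <<'E'
from h import *
for n in ("side","scene"):
    c=robot.camera(n);hsv=cv2.cvtColor(c["pixels"],cv2.COLOR_RGB2HSV)
    for nm,lo,hi in (("red",(0,170,60),(5,255,255)),("yel",(20,170,110),(33,255,255))):
        m=cv2.inRange(hsv,lo,hi);k,_,st,ce=cv2.connectedComponentsWithStats(m)
        print(n,nm,[(ce[i].round(1).tolist(),int(st[i,4]),ray(c,ce[i],.123)[:2].round(4).tolist()) for i in range(1,k) if st[i,4]>5 and abs(ray(c,ce[i],.123)[1])<.12])
E
```

```text
[0.5747 0.024  0.1275] psi -0.128 tilt [ 0.003 -0.   ] ft [-1. -2. 19.] [-0.58  0.63  1.01] q [-0.02  0.43  1.54 -0.    1.17  1.68]
([0.0, -0.003, -0.128], [-2.7, -1.7, -0.1])
side red [([217.8, 178.6], 8, [0.6207, 0.0213])]
side yel [([208.5, 180.4], 112, [0.6366, 0.0348]), ([260.8, 194.9], 284, [0.5137, 0.0261])]
scene red []
scene yel [([256.1, 185.3], 51, [0.5081, 0.0085]), ([279.1, 212.8], 209, [0.6394, 0.023])]
```

Torque rose to 1.0 N m, so the lugs are at the stop. I relax the turn, let the gasket lift the lid into the recesses, and release.

Call:
jog_arm(
  plan=[
    [0,0,-0.04,0,0,0,0],
    [0,0,-0.04,0,0,-2,0],
    [0,0,-0.04,0,0,-4,0],
    [0,0,-0.04,0,0,-6,0],
    [0,0,-0.04,0,0,-6.5,0],
  ],
)

```text
time: 25.0
eef_pos: [0.5739, 0.0236, 0.132]
orientation: [3.138, -0.139, 0.001]
ft_force: [2.7, -6.3, -0.2]
finger_gap: 0.145
grasp_force: 55.1
```

```bash
python3 bl.py 0 .1331
```

```text
[0.5739 0.0236 0.132 ] psi -0.089 tilt [ 0.    -0.001] ft [ 2.7 -6.3 -0.2] [-1.03 -0.44  0.35] q [-0.02  0.42  1.53 -0.    1.19  1.64]
([0.001, -0.0, -0.089], [-1.9, -2.2, -1.1])
```

Call:
jog_arm(
  plan=[
    [0,0,0,0,0,0,0.2],
    [0,0,0,0,0,0,0.4],
    [0,0,0,0,0,0,0.5],
    [0,0,0,0,0,0,0.5],
    [0,0,0,0,0,0,0.5],
  ],
)

```text
time: 25.5
eef_pos: [0.5733, 0.0245, 0.1316]
orientation: [-3.138, 0.139, 0.002]
ft_force: [0.5, 0.4, -0.5]
finger_gap: 0.485
grasp_force: 0.0
```

Call:
jog_arm(
  plan=[
    [0,0,0,0,0,-20,0.5],
    [0,0,0,0,0,-60,0.5],
    [0,0,0,0,0,-100,0.5],
    [0,0,0,-40,0,-125,0.5],
    [0,0,0,-60,0,-130,0.5],
  ],
)

```text
time: 26.0
eef_pos: [0.513, 0.0298, 0.2648]
orientation: [-3.138, 0.139, -0.005]
ft_force: [0.5, 0.6, -0.3]
finger_gap: 0.498
grasp_force: 0.0
```

```bash
python3 - <<'E'
from h import *
c=robot.camera("wrist");print(robot.read_state()["time"],pose()[0],robot.read_state()["ft_force"])
hsv=cv2.cvtColor(c["pixels"],cv2.COLOR_RGB2HSV)
for nm,lo,hi,z in (("red",(0,150,40),(6,255,255),.125),("yel",(20,150,80),(34,255,255),.13)):
    m=cv2.inRange(hsv,lo,hi);k,_,st,ce=cv2.connectedComponentsWithStats(m)
    print(nm,[(ce[i].round(1).tolist(),st[i].tolist(),ray(c,ce[i],z)[:2].round(4).tolist()) for i in range(1,k) if st[i,4]>15])
# grip bar top: dark blob near lid centre at z=.1615
u=proj(c,[(.5735,.026,.1615)])[0];print("expected grip px",u)
w=cv2.inRange(hsv,(0,0,130),(180,60,255));k,lab,st,ce=cv2.connectedComponentsWithStats(w)
for i in range(1,k):
    if st[i,4]>1500:
        h=cv2.convexHull(max(cv2.findContours((lab==i).astype(np.uint8),0,2)[0],key=len));e=cv2.fitEllipse(h);print("disc",st[i].tolist(),np.round(e[0],1),np.round(e[1],1),ray(c,e[0],.1255)[:2])
        d=((lab!=i)&(hsv[:,:,2]<80)).astype(np.uint8)&cv2.fillConvexPoly(np.zeros(lab.shape,np.uint8),h,1)
        kk,_,s2,c2=cv2.connectedComponentsWithStats(d);j=1+np.argmax(s2[1:,4]);pts=np.argwhere(_==j)[:,::-1].astype(np.float32);print("bar",cv2.minAreaRect(pts))
print([(l,[(np.round(b["uv"]),round(b["confidence"],2)) for b in robot.boxes_of("wrist",l)]) for l in ("lid","lid_grip")])
E
```

```text
26.05 [0.51133329 0.0300888  0.26460239] [-2.14469758 -0.33015142  1.16673172]
red [([464.5, 4.6], [459, 0, 12, 11, 90], [0.6895, -0.2046]), ([505.2, 36.0], [500, 30, 11, 12, 65], [0.6565, -0.2539]), ([258.7, 84.7], [250, 81, 18, 10, 87], [0.622, 0.0204]), ([258.8, 175.5], [251, 174, 17, 5, 68], [0.5245, 0.029])]
yel [([255.0, 73.2], [223, 61, 65, 29, 1156], [0.6331, 0.0233]), ([262.9, 184.0], [235, 171, 59, 25, 956], [0.5154, 0.0252]), ([163.4, 272.3], [160, 265, 8, 14, 28], [0.416, 0.1563]), ([171.2, 269.9], [169, 265, 6, 11, 25], [0.4185, 0.146]), ([160.8, 303.6], [158, 297, 6, 13, 23], [0.3721, 0.1677]), ([160.7, 315.2], [158, 311, 7, 9, 24], [0.3549, 0.1712]), ([355.3, 314.6], [353, 310, 6, 10, 25], [0.3335, -0.0791])]
expected grip px [257.43271388 132.35132546]
disc [213, 83, 92, 91, 5630] [258.8 128. ] [91.3 92.1] [0.57693784 0.02426594]
bar ((258.5, 130.0), (46.0, 13.0), 90.0)
[('lid', [(array([259., 126.]), 0.82), (array([485.,  19.]), 0.73)]), ('lid_grip', [(array([257., 129.]), 0.88), (array([483.,  22.]), 0.58)])]
```

The lid's axis is at -0.09 rad, the barrel's at about -0.015. The lid is centred within about 3 mm and its top is at about 126 mm, so it is under the roofs. The cup is upright and the arm is clear. Handing in.

Call:
jog_arm(
  plan=[
    [0,0,0,0,0,-20,0.5],
    [0,0,0,0,0,-20,0.5],
    [0,0,0,0,0,-20,0.5],
  ],
)

```text
time: 26.45
eef_pos: [0.5141, 0.0296, 0.2808]
orientation: [-3.138, 0.139, 0.003]
ft_force: [-0.3, 0.2, -0.3]
finger_gap: 0.501
grasp_force: 0.0
```

```bash
python3 -c "
from bench import robot
print(robot.hand_in())"
```

```text
the job is handed in; nothing more can be done
None
```

I handed the job in at about 26.5 s, with no verdict returned: all eight balls are in the barrel, the lid is turned to its stops under the brackets, the empty cup is upright on the bench, and the arm never went near the oil can, hammer or brush.

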